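# Knock the locking pin home with the mallet

## Robot

A 6-joint arm with a two-finger parallel gripper is mounted at the origin on a cart in front of the work surface, level with it; the furniture and walls round the work are solid. World frame = base frame: x ahead of the robot, y to its left, z up, the work surface at z = 0. Lengths are in mm, angles in rad, forces in N, time in s.
With the tool pointing down it reaches from about 350 to 875 mm from the base axis. Payload 4.2 kg.
Tool frame: the origin (TCP) lies on the centre line of the jaws, within the pads' length; the fingertips stand 25 mm ahead of it and the grasp point (between the pads) lies 6 mm ahead of it; z points along the fingers, y is the direction in which the jaws open and shut (so a half turn about z gives the same grasp; the last joint's range is limited). The gripper opens to 85 mm and grips with 20 to 120 N. Pads are 22 mm wide; open, the fingers measure 114 mm over their backs; the gripper's body (76 mm by 85 mm) begins 54 mm behind the grasp point. The pads swing forward as they close: fully open they stand 13 mm farther back than shut.
Start: joints at [-1.003, 0.385, 0.008, 0, -1.194, -0.259], TCP at [189.963, -595.41, 256.312] pointing down, gripper open.
Joint ranges: [-3.14, 3.14], [-1.21, 2.06], [-1.07, 1.41], [-3.16, 2.05], [-2.99, -0.16], [-3.1, 3.1]. Speed limits (rad/s): [2.79, 2.79, 3.14, 3.14, 3.14, 3.14].

## Interface

Orientations are given as a unit quaternion [x, y, z, w].
In Python, from bench import arm gives the robot as it stands.
- The arm moves only by the tool drive_tool, never from a script. Its argument "plan" is a list of rows, each a list of 2 entries, a list of its own where there are three numbers: the shift along the tool's x, y, z in m, then the turn about the tool's z in degrees. A call has 1 to 12 rows; each row shifts and turns the commanded pose from where the row before left it, along the tool's axes as they then stand; what a row does not reach is not made up. A row lasts 1/8 s, in which the tool goes at most 62.5 mm and 10.7 degrees, less where a joint would pass 70% of its speed; a pose out of reach is approached as far as the arm can. A call with a gripper value outside its range is refused whole. "fingers" is the closure, from -1 (fully open) to 1 (shut), so that 0 is half open, set as the call begins (left out, the last holds). The fingers move at their own pace and stop on an object; the grip force is fixed at half the most. Time passes only in rows, so rows that do not move let the fingers close. It gives the time, the measured TCP pose, the force and the opening at its end, in the units of the state.
- arm.read_state(): the state, without advancing time (a new reading comes with each control period).
- arm.get_image(name): name is "side" or "top"; returns a dict with "image" (400x640x3 uint8, red, green, blue), "K" (3x3 intrinsics, pixels), "R" (3x3) and "t" (3): a world point X has camera coordinates R X + t. Camera axes: x right, y down, z forward; pixel columns grow to the right and rows downward; lengths in mm; the calibration is good to about 2 mm. A picture is of the moment at which its call begins. There is no depth.
- arm.job_done(): hands the job in, once; it reports no verdict.
The state is a dict: "clock": time; "joints": joint angles; "joint_vel": joint speeds; "joint_efforts": joint torques, N m; "position": TCP position; "ee_rot": TCP orientation; "contact_force": force on the tool from outside, world axes, zero at the start; "wrist_torque": the same for the moment, N m; "gripper_width": finger opening in mm.
Only numpy, scipy, OpenCV 4.12 (cv2) and the standard library are available. Lean on these libraries where they do the work, as an engineer would, in place of code of your own. Each camera call takes 0.05 s, during which the arm holds its last target.

## Task

Lock the tube block that has the red-capped pin: pick up the mallet by its handle and strike the red cap with its lower (black) face until the pin is fully home. Then stand the mallet back on its black face on the green pad and let go of it. The block with the blue-capped pin is still to be loaded, so leave its pin up, and do not touch the red pin with the gripper itself.

Things in the scene. Friction and masses are not known exactly. Their poses are not given: they have to be found in the camera images.
- mallet_grip (a point): Centre of the mallet's level wooden handle (20 mm wide, 24 mm high), 65 mm from the head's axis: grip here. The head is an upright cylinder, 44 mm diameter, 76 mm tall. +x runs along the handle to the head, z up: head's axis at x = +65 mm, black striking face 38 mm below this point, yellow top 38 mm above; the handle ends at x = -101 mm.
- red_cap (a point): Centre of the top of the red pin's cap (26 mm diameter, 8 mm thick), 64 mm above the worktop. The pin slides straight down 14 mm to home, cap top at 50 mm, against a spring; a spring ring grips it: 5 to 7 N moves it and it stays where left. +x level, from pin to the block's centre (32 mm away), z up.
- blue_cap (a point): The same point on the blue-capped pin of the other block, alike except for the colour. It stands at 64 mm and must be left up.
- pad: Green pad, 140 x 140 x 4 mm, fixed flat on the worktop. Origin at the centre of its underside; x and y along its edges, z up. The mallet stands on it at the start.
- mallet: The whole mallet, about 0.4 kg, standing on its head on the pad at the start: black rubber face below, steel waist, yellow face on top, pale handle. Origin at the centre of the black face; z up through the head, the handle runs along -x. Centre of mass about 10 mm from the head's axis.
- red_pin: Red-capped upright locking pin; origin at the centre of the cap's underside, z up. It stands in a steel bush at the front of a fixed block: base plate 116 x 96 x 10 mm, and behind the pin an aluminium part with six wells, its top 38 mm above the worktop.

How it is judged (in metres and radians):
On the way, in this order (a step that is already met when the one before it is completed fails the run):
1. the mallet is lifted off the pad (height (world z) of mallet_grip above 0.075 m), for 0.1 s.
2. the mallet has driven the red pin home (cap top below 53.5 mm, the mallet on it) (height (world z) of red_cap below 0.0535 m and horizontal distance between mallet and red_cap below 0.035 m and distance between mallet and red_cap below 0.06 m), for 0.04 s.
At the end, for the whole second after the job is handed in: The red cap's top is lower than 53.5 mm above the worktop (home within 3.5 mm), the blue cap's top higher than 60 mm; the mallet stands still on its black face, upright within 10 degrees, with its head's axis within 55 mm of the pad's centre along both pad edges (height (world z) of red_cap below 0.0535 m and height (world z) of blue_cap above 0.06 m and x of mallet in the frame of pad between -0.055 and 0.055 m and y of mallet in the frame of pad between -0.055 and 0.055 m and height (world z) of mallet below 0.01 m and angle between mallet's own z axis and vertical below 0.17 rad and linear speed of mallet below 0.02 m/s); the robot touches nothing.
It fails at once if the blue pin is driven down (by more than 4 mm) (not (height (world z) of blue_cap above 0.06 m)).
It fails at once if the gripper itself pushes the red pin (contact force between any of the fingers, the arm and red_pin above 1 N).
It also fails if it takes over 45 s, if anything falls off the work surface, if the arm or the gripper's body presses on something with over 40 N, if the wrist force passes 120 N, or if a joint passes its speed limit or range.

## Working session

There is one attempt and no reset: what is moved stays moved. The work goes in short steps, Python scripts to look and compute and a tool call to move; the robot and the scene stay as the last step left them, time stands still between calls to the robot, and variables do not carry over. Pictures are saved under pics/ and viewed, and the job is handed in when it is done.

Besides the shell and the picture viewer there is one more tool, called as name(argument=value, ...), one argument or row to a line, values as JSON. drive_tool: Moves the arm, as the interface text tells. Its arguments: {"type":"object","properties":{"plan":{"type":"array"},"fingers":{"type":"number"}},"required":["plan"]}

```bash
mkdir -p pics; ls
python3 - <<'E'
from bench import arm
import cv2,numpy as np
s=arm.read_state();print(s)
for n in("side","top"):
    d=arm.get_image(n);cv2.imwrite(f"pics/{n}0.png",d["image"][:,:,::-1]);np.savez(f"{n}0.npz",**d);print(n,d["K"],d["R"],d["t"])
E
```

```text
pics
{'clock': 0.0, 'joints': array([-1.00342042e+00,  3.85581016e-01,  6.62119563e-03, -5.22077472e-04,
       -1.19400616e+00, -2.58641167e-01]), 'joint_vel': array([ 5.61409323e-04, -3.18827272e-04, -3.16019482e-04,  1.51024103e-03,
        3.44903543e-05, -1.15321494e-03]), 'joint_efforts': array([-7.56906975e-04, -3.92289162e+01,  1.88397843e+01,  4.18612450e+00,
       -4.49957763e-03, -1.89511020e-06]), 'position': array([ 189.79554189, -594.92442019,  255.20152722]), 'ee_rot': array([-1.53659762e-01,  9.88123192e-01,  1.09099005e-03, -2.13190002e-04]), 'contact_force': array([-0.02799161,  1.25110098, -0.55498089]), 'wrist_torque': array([-0.02282237, -0.05041845,  0.00046627]), 'gripper_width': 85.64625237351707}
side [[387.06538749   0.         317.17787586]
 [  0.         387.06538749 193.68564823]
 [  0.           0.           1.        ]] [[ 0.99867082 -0.05016583 -0.01183134]
 [-0.0330416  -0.4469376  -0.89395472]
 [ 0.03955811  0.89315742 -0.4480011 ]] [-517.7615572    45.94575375 1045.5801194 ]
top [[438.80735134   0.         320.31253985]
 [  0.         438.80735134 201.31224957]
 [  0.           0.           1.        ]] [[-2.86521763e-02 -9.99589127e-01  7.94108000e-04]
 [-9.97342330e-01  2.85345172e-02 -6.70377379e-02]
 [ 6.69875344e-02 -2.71277461e-03 -9.97750125e-01]] [ -40.78644512  503.08593312 1200.46639304]
```

View pics/side0.png

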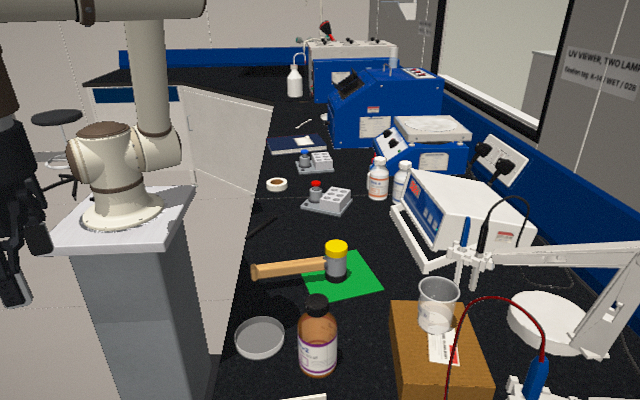

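View pics/top0.png

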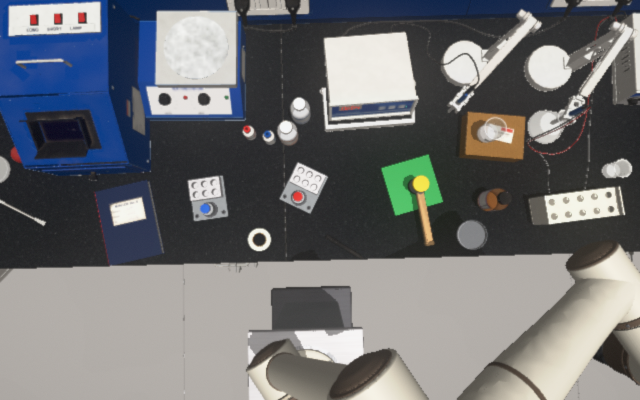

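The side view shows the mallet head's top at about (336,246), the handle end at (252,272), the red cap at (316,184) and the blue cap at (304,155). In the top view they are at (421,184), (430,243), (298,197) and (207,209). Next I'll measure them.

```bash
cat > h.py <<'E'
import cv2,numpy as np
def ray(d,uv):
    R,t,K=d["R"],d["t"],d["K"]; v=R.T@np.linalg.solve(K,[uv[0],uv[1],1.]); return -R.T@t, v/np.linalg.norm(v)
def plane(d,uv,z):
    c,v=ray(d,uv); return c+v*(z-c[2])/v[2]
def tri(d1,u1,d2,u2):
    A=np.zeros((3,3));b=np.zeros(3);L=[ray(d1,u1),ray(d2,u2)]
    for c,v in L:
        P=np.eye(3)-np.outer(v,v);A+=P;b+=P@c
    X=np.linalg.solve(A,b); return X,[np.linalg.norm((np.eye(3)-np.outer(v,v))@(X-c)) for c,v in L]
def blobs(d,lo,hi,box=None,minA=15):
    hsv=cv2.cvtColor(d["image"],cv2.COLOR_RGB2HSV);m=cv2.inRange(hsv,np.array(lo),np.array(hi))
    if box: 
        k=np.zeros_like(m);x0,y0,x1,y1=box;k[y0:y1,x0:x1]=1;m=m*k
    n,l,s,c=cv2.connectedComponentsWithStats(m)
    return [(c[i],s[i],l==i) for i in range(1,n) if s[i,4]>=minA]
E
python3 - <<'E'
from h import *
S=dict(np.load("side0.npz"));T=dict(np.load("top0.npz"))
Y=((20,150,80),(34,255,255));R=((0,150,60),(6,255,255));B=((100,150,60),(125,255,255));W=((8,60,80),(19,200,255));G=((50,150,60),(75,255,255))
for nm,c,bs,bt in(("yel",Y,(315,230,360,262),(400,165,440,205)),("red",R,(300,172,330,195),(285,185,312,210)),("blue",B,(292,145,314,170),(195,198,222,222)),("wood",W,(240,245,340,290),(405,180,450,255)),("green",G,(290,240,400,310),(370,145,450,225))):
    for n,d,b in(("side",S,bs),("top",T,bt)):
        for q in blobs(d,*c,b): 
            pts=np.argwhere(q[2])[:,::-1].astype(np.float32); print(nm,n,q[0].round(2),q[1],cv2.boxPoints(cv2.minAreaRect(pts)).round(1).tolist())
for n,d,b in(("side",S,(240,140,400,310)),("top",T,(185,140,455,260))):
    im=d["image"][b[1]:b[3],b[0]:b[2],::-1]; f=4 if n=="side" else 3
    cv2.imwrite(f"pics/{n}_z.png",cv2.resize(im,(im.shape[1]*f*1 if f==3 else 560,im.shape[0]*f if f==3 else 595),interpolation=cv2.INTER_CUBIC)[:600,:800])
E
```

```text
yel side [335.79 248.14] [325 239  23  19 372] [[325.0, 239.0], [347.0, 239.0], [347.0, 257.0], [325.0, 257.0]]
yel top [420.17 183.32] [412 176  17  16 218] [[412.0, 176.0], [428.0, 176.0], [428.0, 191.0], [412.0, 191.0]]
red side [315.33 182.73] [311 180  10   6  51] [[311.0, 180.0], [320.0, 180.0], [320.0, 185.0], [311.0, 185.0]]
red top [297.2 195.9] [293 192   9   9  59] [[292.0, 194.0], [298.79998779296875, 190.60000610351562], [302.3999938964844, 197.8000030517578], [295.6000061035156, 201.1999969482422]]
blue side [302.59 146.41] [296 146  15   2  17] [[296.0, 146.0], [310.0, 146.0], [310.0, 147.0], [296.0, 147.0]]
blue side [304.04 151.57] [301 150   8   4  28] [[301.0, 153.0], [301.0, 150.0], [308.0, 150.0], [308.0, 153.0]]
blue top [204.63 208.  ] [201 204   9   9  59] [[199.0, 208.0], [204.5, 202.5], [210.0, 208.0], [204.5, 213.5]]
wood side [286.78 267.37] [ 250  256   77   25 1082] [[249.39999389648438, 264.20001220703125], [325.3999938964844, 255.1999969482422], [327.3999938964844, 271.5], [251.3000030517578, 280.3999938964844]]
wood top [424.77 220.06] [416 193  19  53 435] [[414.79998779296875, 193.1999969482422], [423.70001220703125, 191.5], [434.20001220703125, 244.0], [425.29998779296875, 245.6999969482422]]
green side [344.9  280.49] [ 301  249   84   54 1994] [[299.8999938964844, 274.0], [362.5, 244.0], [384.0, 289.0], [321.3999938964844, 319.0]]
green top [424.31 164.95] [415 157  18  20 107] [[413.5, 160.5], [420.5, 153.5], [437.0, 170.0], [430.0, 177.0]]
green top [399.36 169.12] [394 167  12   5  25] [[394.0, 171.0], [394.0, 167.0], [405.0, 167.0], [405.0, 171.0]]
green top [432.4  180.73] [430 178   6   6  15] [[429.5, 178.10000610351562], [433.5, 177.10000610351562], [435.0, 183.0], [431.0, 184.0]]
```

View pics/side_z.png

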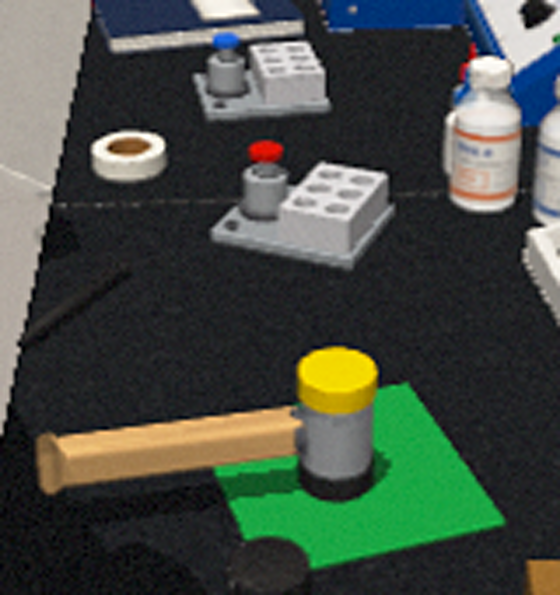

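View pics/top_z.png

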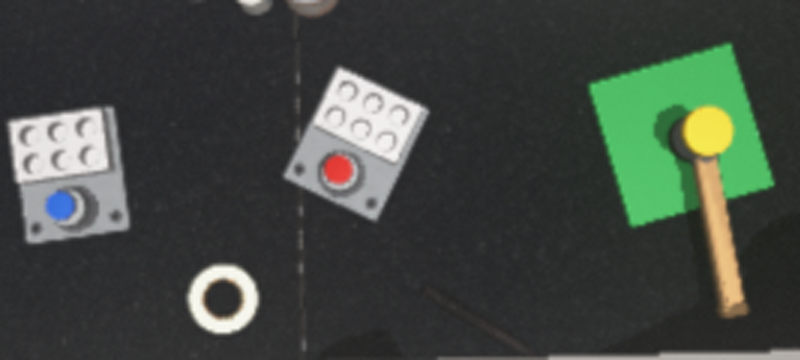

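Run:
```python
from h import *
S=dict(np.load("side0.npz"));T=dict(np.load("top0.npz"))
np.set_printoptions(precision=1,suppress=True)
def P(d,X): x=d["K"]@(d["R"]@X+d["t"]);return x[:2]/x[2]
def ell(d,c,r):
    a=np.linspace(0,2*np.pi,60);return np.array([P(d,c+r*np.array([np.cos(t),np.sin(t),0])) for t in a])
for nm,ut,z,r in(("yel",(420.2,183.3),80,22),("red",(297.2,195.9),64,13),("blue",(204.6,208.),64,13)):
    X=plane(T,ut,z);e=ell(S,X,r);et=ell(T,X,r);print(nm,X,"side pred",P(S,X),e.min(0),e.max(0),"top",et.min(0),et.max(0))
print("tri yel",tri(S,(335.8,244.6),T,(420.2,183.3)))
print("tri red",tri(S,(315.3,182.2),T,(297.2,195.9)))
print("tri blue",tri(S,(304.2,151.3),T,(204.6,208.)))
# handle end and axis
for a in [(418.6,193),(429.8,243.5)]: print("handle",plane(T,a,54))
G=cv2.cvtColor(T["image"],cv2.COLOR_RGB2HSV);m=cv2.inRange(G,(45,80,40),(85,255,255));m[:,:370]=0;m[:,460:]=0;m[:145]=0;m[230:]=0
p=np.argwhere(m)[:,::-1].astype(np.float32);bx=cv2.boxPoints(cv2.minAreaRect(p));print(bx)
w=np.array([plane(T,b,4) for b in bx]);print(w,w.mean(0))
# wood side: slice
b=blobs(S,(8,60,80),(19,200,255),(240,245,340,290))[0][2]
for u in(262,280,300,318):
    v=np.where(b[:,u])[0];print(u,v.min(),v.max())
b=blobs(T,(8,60,80),(19,200,255),(405,180,450,255))[0][2]
for v in range(195,246,6):
    u=np.where(b[v])[0];print(v,u.min(),u.max(),plane(T,((u.min()+u.max())/2,v),54)[:2])
```

```text
yel [ 537.5 -319.7   80. ] side pred [334.9 245.4] [323.5 239.1] [346.4 252. ] top [411.9 175. ] [428.5 191.6]
red [514.8   6.2  64. ] side pred [315.4 182.2] [310.6 180.1] [320.2 184.2] top [292.3 191. ] [302.1 200.8]
blue [489.5 253.5  64. ] side pred [304.2 150.5] [300.2 149.2] [308.2 151.9] top [199.7 203.1] [209.5 212.9]
tri yel (array([ 538.3, -319.5,   81.5]), [np.float64(0.934473633144619), np.float64(0.9344736331447399)])
tri red (array([514.6,   6.2,  63.9]), [np.float64(0.1694317613022889), np.float64(0.16943176130247004)])
tri blue (array([489.6, 254.3,  61.1]), [np.float64(0.10176529592861752), np.float64(0.1017652959287068)])
handle [ 514.1 -320.3   54. ]
handle [ 377.9 -344.3   54. ]
[[379.5 167.3]
 [428.7 152.6]
 [443.5 202. ]
 [394.3 216.7]]
[[ 593.7 -224.7    4. ]
 [ 631.7 -365.2    4. ]
 [ 490.9 -400.4    4. ]
 [ 453.5 -260.9    4. ]] [ 542.5 -312.8    4. ]
262 264 278
280 261 275
300 259 272
318 257 269
195 417 422 [ 508.6 -322.5]
201 418 424 [ 492.3 -325.8]
207 419 426 [ 476.1 -329.2]
213 420 428 [ 459.8 -332.5]
219 421 428 [ 443.7 -333.1]
225 422 430 [ 427.5 -336.4]
231 423 431 [ 411.4 -338.4]
237 424 432 [ 395.3 -340.3]
243 425 434 [ 379.2 -343.6]
```

drive_tool(
  plan=[
    [[-0.039,0.0185,0],0],
    [[-0.039,0.0185,0],0],
    [[-0.039,0.0185,0],0],
    [[-0.039,0.0185,0],0],
    [[-0.039,0.0185,0],0],
    [[-0.039,0.0185,0],0],
    [[-0.039,0.0185,0],0],
    [[-0.039,0.0185,0],0],
    [[-0.039,0.0185,0],0],
    [[0,0,0],4.4],
    [[0,0,0],4.3],
    [[0,0,0],0],
  ],
  fingers=-1,
)

```text
clock: 1.6
position: [473.6, -329.8, 255.8]
ee_rot: [-0.079, 0.997, 0.0, -0.0]
contact_force: [-0.0, -0.2, 0.3]
gripper_width: 85.6
```

drive_tool(
  plan=[
    [[0,0,0.045],0],
    [[0,0,0.045],0],
    [[0,0,0.04],0],
    [[0,0,0.02],0],
    [[0,0,0],0],
  ],
)

```text
clock: 2.22
position: [472.5, -329.8, 104.4]
ee_rot: [-0.079, 0.997, 0.001, -0.002]
contact_force: [-0.4, -0.6, 0.6]
gripper_width: 85.3
```

Run:
```python
from bench import arm
import cv2,numpy as np
print(arm.read_state()["position"])
o=[]
for n,b in(("side",(240,190,400,310)),("top",(350,130,510,250))):
    d=arm.get_image(n);np.savez(f"{n}1.npz",**d);im=d["image"][b[1]:b[3],b[0]:b[2],::-1];o.append(cv2.resize(im,(400,300),interpolation=cv2.INTER_CUBIC))
cv2.imwrite("pics/a1.png",np.hstack(o))
```

```text
[ 472.46878102 -329.84398702  104.43445175]
```

View pics/a1.png

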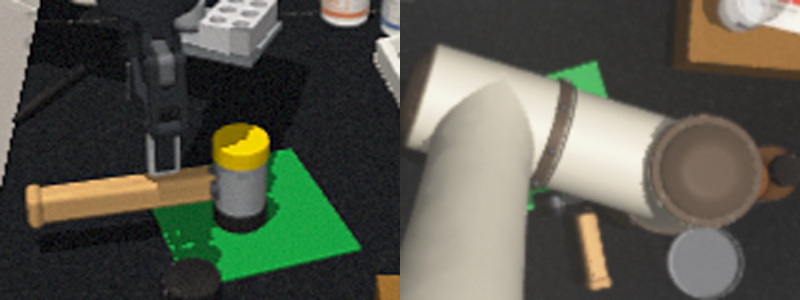

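The side crop shows the near finger at (165,165), in front of the handle, about 65 mm from the head. The top view is blocked by the arm. I'll descend and grip.

drive_tool(
  plan=[
    [[0,0,0.02],0],
    [[0,0,0.02],0],
    [[0,0,0.0165],0],
    [[0,0,0],0],
  ],
)

```text
clock: 2.82
position: [473.4, -330.0, 49.4]
ee_rot: [-0.078, 0.997, 0.0, -0.001]
contact_force: [-0.2, -0.3, -0.9]
gripper_width: 85.5
```

drive_tool(
  plan=[
    [[0,0,0],0],
    [[0,0,0],0],
    [[0,0,0],0],
    [[0,0,0],0],
    [[0,0,0],0],
    [[0,0,0],0],
    [[0,0,0],0],
    [[0,0,0],0],
  ],
  fingers=1,
)

```text
clock: 3.82
position: [473.8, -330.1, 50.2]
ee_rot: [-0.079, 0.997, -0.0, 0.0]
contact_force: [-1.6, 1.5, 5.2]
gripper_width: 19.5
```

drive_tool(
  plan=[
    [[0,0,-0.01],0],
    [[0,0,-0.02],0],
    [[0,0,-0.03],0],
    [[0,0,-0.03],0],
    [[0,0,-0.03],0],
    [[0,0,0],0],
    [[0,0,0],0],
  ],
)

```text
clock: 4.7
position: [472.5, -329.5, 167.9]
ee_rot: [-0.078, 0.997, 0.001, -0.001]
contact_force: [0.0, 1.0, -4.2]
gripper_width: 18.8
```

Run:
```python
from bench import arm
import cv2,numpy as np
print(arm.read_state())
o=[]
for n,b in(("side",(240,150,400,270)),("top",(350,130,510,250))):
    d=arm.get_image(n);np.savez(f"{n}2.npz",**d);im=d["image"][b[1]:b[3],b[0]:b[2],::-1];o.append(cv2.resize(im,(400,300),interpolation=cv2.INTER_CUBIC))
cv2.imwrite("pics/a2.png",np.hstack(o))
```

```text
{'clock': 4.7, 'joints': array([-0.32824866,  0.38191051, -0.23494662, -0.00118017, -0.95749411,
       -1.08573607]), 'joint_vel': array([ 8.70257887e-05,  1.60464593e-02, -1.12283202e-02,  2.77336515e-03,
       -7.18028007e-04,  8.05671399e-04]), 'joint_efforts': array([ 3.16095469e-02, -3.99297380e+01,  1.85415351e+01,  4.19204906e+00,
        2.05210741e-01, -2.10410042e-03]), 'position': array([ 472.53330308, -329.46536636,  167.94890407]), 'ee_rot': array([-0.07798591,  0.99695276,  0.00114569, -0.00144188]), 'contact_force': array([ 0.01803079,  0.98779773, -4.15510966]), 'wrist_torque': array([-0.03103341,  0.17649239,  0.00748845]), 'gripper_width': 18.7523479171068}
```

View pics/a2.png

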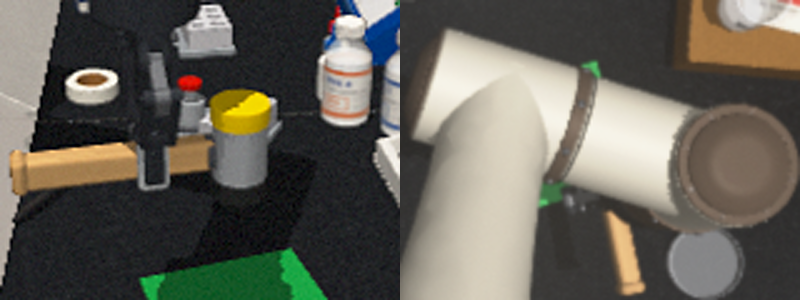

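The mallet is lifted and held level, with the head at (240,140) in the crop and the red pin beyond it. Next I'll carry it over the red cap.

drive_tool(
  plan=[
    [[-0.002,0.02,0],0],
    [[-0.003,0.035,0],0],
    [[-0.004,0.04,0],0],
    [[-0.004,0.045,0],0],
    [[-0.004,0.045,0],0],
    [[-0.004,0.045,0],0],
    [[-0.004,0.04,0],0],
    [[-0.003,0.034,0],0],
    [[-0.001,0.02,0],0],
    [[0,0,0],0],
    [[0,0,0],0],
    [[0,0,0],0],
  ],
)

```text
clock: 6.3
position: [451.5, -6.1, 169.6]
ee_rot: [-0.078, 0.997, -0.0, -0.0]
contact_force: [-0.7, -0.1, -2.9]
gripper_width: 18.9
```

Run:
```python
from bench import arm
import cv2,numpy as np
s=arm.read_state();print(s["position"],s["ee_rot"])
o=[]
for n,b in(("side",(240,100,400,220)),("top",(220,130,380,250))):
    d=arm.get_image(n);np.savez(f"{n}3.npz",**d);im=d["image"][b[1]:b[3],b[0]:b[2],::-1];o.append(cv2.resize(im,(400,300),interpolation=cv2.INTER_CUBIC))
cv2.imwrite("pics/a3.png",np.hstack(o))
```

```text
[451.51535035  -6.06570146 169.58556658] [-7.79100406e-02  9.96960345e-01 -5.53376941e-05 -3.03488512e-04]
```

View pics/a3.png

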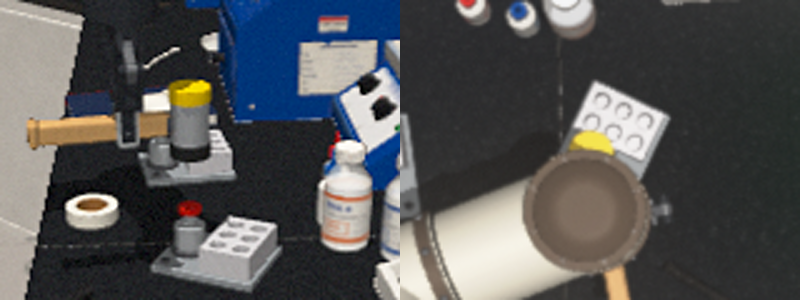

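Run:
```python
from h import *
S=dict(np.load("side3.npz"));T=dict(np.load("top3.npz"))
np.set_printoptions(precision=1,suppress=True)
def P(d,X): x=d["K"]@(d["R"]@np.array(X)+d["t"]);return x[:2]/x[2]
def ell(d,c,r): return np.array([P(d,np.array(c)+r*np.array([np.cos(t),np.sin(t),0])) for t in np.linspace(0,6.28,90)])
c=(515.7,4.3,199.5)
for d,b in((S,(300,125,330,165)),(T,(275,170,320,215))):
    for q in blobs(d,(20,150,80),(34,255,255),b,8): print(q[0],q[1])
    e=ell(d,c,22);print("pred",e.min(0),e.max(0))
e=ell(S,(515.7,4.3,123.5),22);print("bottom",e.min(0),e.max(0), S["image"][150:172,315].tolist())
hs=cv2.cvtColor(S["image"],cv2.COLOR_RGB2GRAY);print(hs[146,300:332]);print(hs[161,300:332])
```

```text
[315.7 136.7] [307 132  18  11 166]
pred [306.4 131.3] [323.8 136.7]
[296.1 186.5] [288 183  17   8  89]
pred [285.7 181.7] [304.3 200.2]
bottom [307.1 158.8] [323.9 165.1] [[132, 134, 135], [131, 131, 132], [132, 134, 132], [131, 133, 133], [130, 130, 136], [130, 134, 134], [132, 133, 131], [135, 135, 136], [144, 143, 147], [71, 70, 71], [32, 30, 32], [29, 32, 34], [33, 30, 30], [33, 33, 27], [21, 22, 17], [130, 131, 130], [131, 132, 132], [129, 129, 129], [146, 148, 145], [151, 151, 153], [169, 174, 175], [132, 134, 137]]
[116 115 122 124 128 130 124 104  74  94 107 115 130 131 124 116 132 126
 118 117 110 105  93 122 172 171 120  28  31  31  30  34]
[ 96 110 116 121 131 138 134 110  35  16  32  26  26  32  33  31  29  25
  35  34  28  29  20  28 110 171 163 172 176 169 160 168]
```

drive_tool(
  plan=[
    [[0,0.0035,0.01],0],
    [[0,0,0.02],0],
    [[0,0,0.015],0],
    [[0,0,0.007],0],
    [[0,0,0],0],
    [[0,0,0],0],
  ],
)

```text
clock: 7.15
position: [451.7, -2.0, 118.3]
ee_rot: [-0.078, 0.997, 0.0, 0.001]
contact_force: [-0.6, -0.7, -2.8]
gripper_width: 19.0
```

Run:
```python
from bench import arm
import cv2,numpy as np
s=arm.read_state();print(s["position"],s["contact_force"])
o=[]
for n,b in(("side",(270,140,350,220)),("top",(260,160,340,240))):
    d=arm.get_image(n);np.savez(f"{n}4.npz",**d);im=d["image"][b[1]:b[3],b[0]:b[2],::-1];o.append(cv2.resize(im,(400,400),interpolation=cv2.INTER_CUBIC))
cv2.imwrite("pics/a4.png",np.hstack(o))
```

```text
[451.69692061  -1.98097825 118.25787365] [-0.55073363 -0.69522978 -2.79485386]
```

View pics/a4.png

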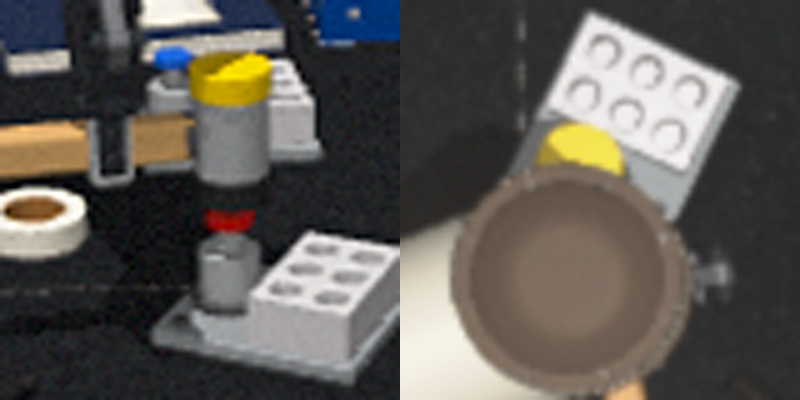

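The head at column 231 in the crop is directly above the cap at column 229, so I'll press down.

drive_tool(
  plan=[
    [[0,0,0.008],0],
    [[0,0,0.006],0],
    [[0,0,0.005],0],
    [[0,0,0.004],0],
    [[0,0,0],0],
    [[0,0,0],0],
  ],
)

```text
clock: 8.0
position: [451.4, -2.0, 95.2]
ee_rot: [-0.079, 0.997, 0.0, 0.0]
contact_force: [-2.7, 1.0, 5.6]
gripper_width: 18.9
```

Run:
```python
from bench import arm
import cv2,numpy as np
s=arm.read_state();print(s["position"],s["contact_force"],s["wrist_torque"])
o=[]
for n,b in(("side",(270,140,350,220)),("top",(260,160,340,240))):
    d=arm.get_image(n);np.savez(f"{n}5.npz",**d);im=d["image"][b[1]:b[3],b[0]:b[2],::-1];o.append(cv2.resize(im,(400,400),interpolation=cv2.INTER_CUBIC))
cv2.imwrite("pics/a5.png",np.hstack(o))
```

```text
[451.36167597  -1.96046468  95.19917608] [-2.6969707   1.01268373  5.55921157] [0.48113139 0.58434246 0.07539682]
```

View pics/a5.png

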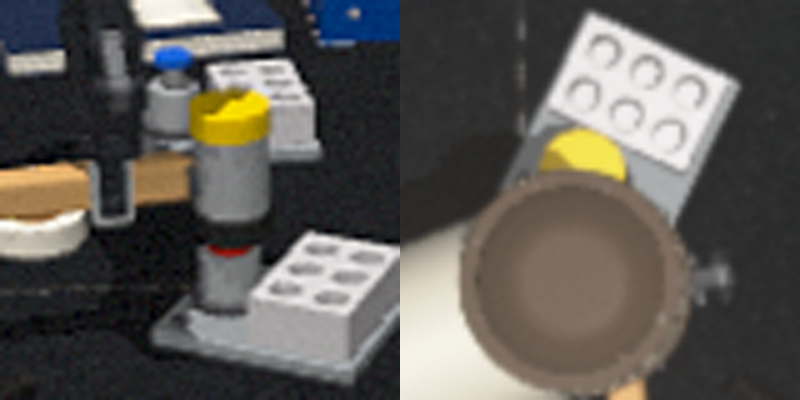

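The force rose by about 8 N. The cap is now almost at the bush at (230,250). I'll press a little further to be sure.

drive_tool(
  plan=[
    [[0,0,0.003],0],
    [[0,0,0.002],0],
    [[0,0,0],0],
    [[0,0,0],0],
  ],
)

```text
clock: 8.6
position: [449.1, -2.5, 90.4]
ee_rot: [-0.079, 0.997, -0.0, -0.002]
contact_force: [-9.9, 2.8, 15.7]
gripper_width: 19.1
```

Run:
```python
from bench import arm
import cv2,numpy as np
s=arm.read_state();print(s["position"],s["contact_force"],s["wrist_torque"])
o=[]
for n,b in(("side",(270,140,350,220)),("top",(260,160,340,240))):
    d=arm.get_image(n);np.savez(f"{n}6.npz",**d);im=d["image"][b[1]:b[3],b[0]:b[2],::-1];o.append(cv2.resize(im,(400,400),interpolation=cv2.INTER_CUBIC))
cv2.imwrite("pics/a6.png",np.hstack(o))
```

```text
[449.12157449  -2.50887615  90.44928545] [-9.86437291  2.81281449 15.66569079] [0.88991705 2.26612491 0.24183419]
```

View pics/a6.png

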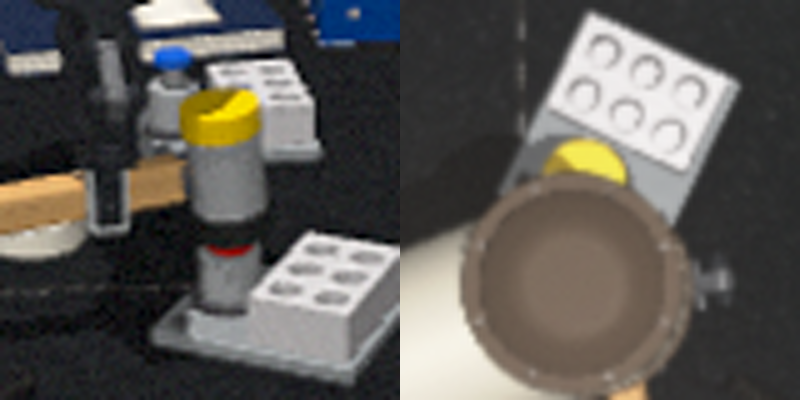

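The mallet rocked in the grip at about 18 N while the cap stayed put, so the pin is home. I'll lift off and check the cap and the tilt.

drive_tool(
  plan=[
    [[0,0,-0.006],0],
    [[0,0,-0.02],0],
    [[0,0,-0.03],0],
    [[0,0,-0.025],0],
    [[0,0,0],0],
    [[0,0,0],0],
    [[0,0,0],0],
  ],
)

```text
clock: 9.57
position: [450.3, -2.4, 169.3]
ee_rot: [-0.078, 0.997, -0.0, -0.002]
contact_force: [0.3, -0.6, -3.4]
gripper_width: 19.0
```

Run:
```python
from bench import arm
from h import *
s=arm.read_state();print(s["position"],s["contact_force"],s["wrist_torque"])
o=[]
for n,b in(("side",(230,100,350,220)),("top",(260,160,340,240))):
    d=arm.get_image(n);np.savez(f"{n}7.npz",**d);im=d["image"][b[1]:b[3],b[0]:b[2],::-1];o.append(cv2.resize(im,(400,400),interpolation=cv2.INTER_CUBIC))
    if n=="side":
        for q in blobs(d,(0,150,60),(6,255,255),(300,172,330,200),8): print(q[0],q[1])
        for z in(64,57,50):
            x=d["K"]@(d["R"]@np.array([514.7,6.2,z])+d["t"]);print(z,x[:2]/x[2])
cv2.imwrite("pics/a7.png",np.hstack(o))
```

```text
[450.28352353  -2.38820581 169.29864027] [ 0.31547688 -0.63098441 -3.36599919] [-0.05313932  0.17775661 -0.02066707]
[315.39534884 187.65116279] [311 185  10   6  43]
64 [315.39106093 182.16251442]
57 [315.42706673 184.51280601]
50 [315.46285726 186.84904615]
```

View pics/a7.png

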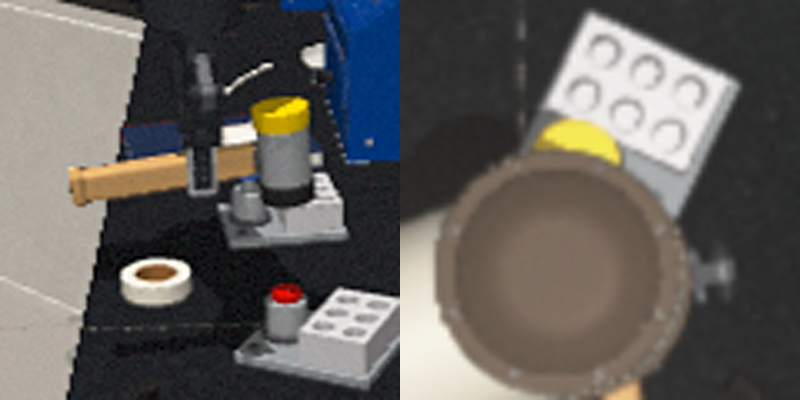

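The red blob has dropped 4.9 px to (315.4,187.7), about 14 mm, so the cap is home. The blue cap is at full height. The mallet is tilted a few degrees in the grip, so I'll carry it back and level it against the pad.

drive_tool(
  plan=[
    [[0.002,-0.02,0],0],
    [[0.003,-0.035,0],0],
    [[0.004,-0.04,0],0],
    [[0.004,-0.045,0],0],
    [[0.004,-0.045,0],0],
    [[0.004,-0.045,0],0],
    [[0.003,-0.04,0],0],
    [[0.002,-0.032,0],0],
    [[0,-0.018,0],0],
    [[0,0,0],0],
    [[0,0,0],0],
  ],
)

```text
clock: 11.05
position: [475.3, -321.5, 170.4]
ee_rot: [-0.079, 0.997, 0.0, -0.0]
contact_force: [-0.1, 1.0, -3.5]
gripper_width: 18.8
```

drive_tool(
  plan=[
    [[0,0,0.02],0],
    [[0,0,0.03],0],
    [[0,0,0.03],0],
    [[0,0,0.02],0],
    [[0,0,0.005],0],
    [[0,0,0],0],
    [[0,0,0],0],
  ],
)

```text
clock: 11.92
position: [476.4, -322.3, 67.1]
ee_rot: [-0.079, 0.997, -0.001, 0.001]
contact_force: [0.6, -0.3, -4.1]
gripper_width: 19.3
```

```bash
cat > look.py <<'E'
import sys
from bench import arm
from h import *
k=sys.argv[1];s=arm.read_state();print(s["position"],s["contact_force"],s["wrist_torque"])
o=[]
for n,b in(("side",(240,200,400,320)),("top",(350,130,510,250))):
    d=arm.get_image(n);np.savez(f"{n}{k}.npz",**d);im=d["image"][b[1]:b[3],b[0]:b[2],::-1];o.append(cv2.resize(im,(400,300),interpolation=cv2.INTER_CUBIC))
cv2.imwrite(f"pics/a{k}.png",np.hstack(o))
E
python3 look.py 8
```

```text
[ 476.43949006 -322.2823497    67.07289221] [ 0.59945402 -0.26686485 -4.09945431] [ 0.02463474  0.16646654 -0.017227  ]
```

View pics/a8.png

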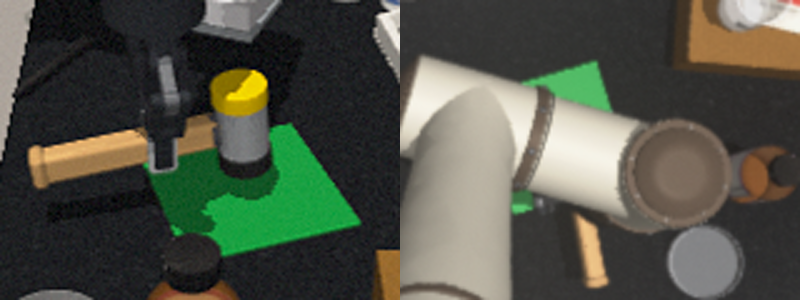

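The head at (242,120) is over the pad, just above it and slightly tilted. I'll lower it slowly.

drive_tool(
  plan=[
    [[0,0,0.006],0],
    [[0,0,0.004],0],
    [[0,0,0.002],0],
    [[0,0,0.002],0],
    [[0,0,0],0],
    [[0,0,0],0],
  ],
)

```text
clock: 12.78
position: [475.6, -322.3, 51.9]
ee_rot: [-0.078, 0.997, -0.0, 0.0]
contact_force: [-0.5, 0.4, -2.8]
gripper_width: 18.8
```

drive_tool(
  plan=[
    [[0,0,0.002],0],
    [[0,0,0.002],0],
    [[0,0,0],0],
    [[0,0,0],0],
  ],
)

```text
clock: 13.28
position: [475.6, -322.2, 47.8]
ee_rot: [-0.078, 0.997, -0.0, 0.0]
contact_force: [0.3, 0.8, -4.4]
gripper_width: 18.9
```

```bash
python3 look.py 9
```

```text
[ 475.58457916 -322.22039545   47.80403411] [ 0.34815058  0.80176214 -4.38693154] [-0.0169424   0.15219011  0.02361931]
```

View pics/a9.png

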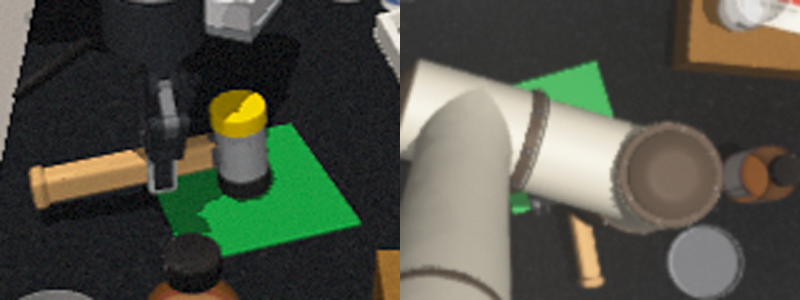

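drive_tool(
  plan=[
    [[0,0,0.002],0],
    [[0,0,0.001],0],
    [[0,0,0],0],
    [[0,0,0],0],
  ],
)

```text
clock: 13.88
position: [475.6, -322.3, 45.4]
ee_rot: [-0.078, 0.997, -0.0, 0.0]
contact_force: [-1.9, 0.6, 3.5]
gripper_width: 18.9
```

drive_tool(
  plan=[
    [[0,0,0.001],0],
    [[0,0,0.001],0],
    [[0,0,0],0],
    [[0,0,0],0],
  ],
)

```text
clock: 14.38
position: [475.5, -322.5, 44.9]
ee_rot: [-0.079, 0.997, -0.0, 0.0]
contact_force: [-6.1, 3.4, 12.5]
gripper_width: 18.8
```

Contact is made. Pressing more would only add tilt, so I'll ease off by 1.5 mm and release so the mallet settles flat.

drive_tool(
  plan=[
    [[0,0,-0.0015],0],
    [[0,0,0],0],
    [[0,0,0],0],
  ],
)

```text
clock: 14.75
position: [475.6, -322.4, 45.2]
ee_rot: [-0.079, 0.997, -0.0, 0.0]
contact_force: [-3.7, 2.1, 8.5]
gripper_width: 19.5
```

drive_tool(
  plan=[
    [[0,0,0],0],
    [[0,0,0],0],
    [[0,0,0],0],
    [[0,0,0],0],
    [[0,0,0],0],
    [[0,0,0],0],
    [[0,0,0],0],
  ],
  fingers=-1,
)

```text
clock: 15.62
position: [475.6, -322.2, 44.3]
ee_rot: [-0.078, 0.997, -0.0, 0.0]
contact_force: [-0.8, -0.3, 1.2]
gripper_width: 85.3
```

```bash
python3 look.py 10
```

```text
[ 475.56542042 -322.22715014   44.32546133] [-0.8342026  -0.34323888  1.21145862] [ 0.00234312 -0.00633726 -0.01298259]
```

View pics/a10.png

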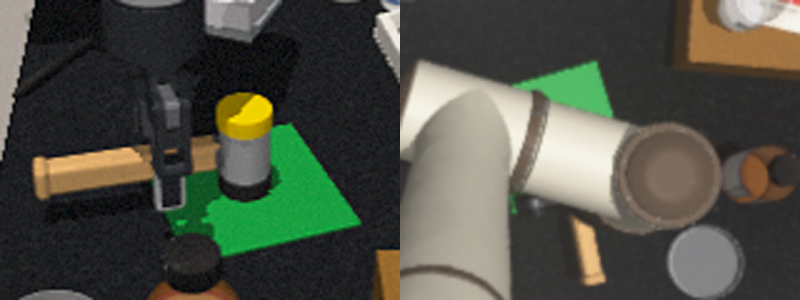

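The mallet stands upright on the pad with its head at (245,145), and the fingers are clear on both sides. I'll retreat straight up and then move aside for a clear top view.

drive_tool(
  plan=[
    [[0,0,-0.02],0],
    [[0,0,-0.03],0],
    [[0,0,-0.045],0],
    [[0,0,-0.05],0],
    [[0,0,-0.05],0],
    [[0.02,0,-0.02],0],
    [[0.04,-0.02,0],0],
    [[0.04,-0.04,0],0],
    [[0.04,-0.045,0],0],
    [[0.03,-0.04,0],0],
    [[0,-0.03,0],0],
    [[0,0,0],0],
  ],
)

```text
clock: 17.23
position: [334.4, -523.2, 258.3]
ee_rot: [-0.077, 0.997, 0.0, -0.0]
contact_force: [-0.2, -0.2, 0.3]
gripper_width: 85.3
```

```bash
python3 look.py 11;python3 - <<'E'
from h import *
np.set_printoptions(precision=1,suppress=True)
S=dict(np.load("side11.npz"));T=dict(np.load("top11.npz"))
for d,b in((S,(300,220,370,280)),(T,(395,150,450,215))):
    for q in blobs(d,(20,150,80),(34,255,255),b,8): 
        print(q[0],q[1])
        if d is T:
            X=plane(T,q[0],80);a=np.arctan2(35.2-0,0) ;u=np.array([38,-140.5]);u/=np.linalg.norm(u);w=(X-[542.5,-312.8,80])[:2];print(X,"pad-frame",w@u,w@[-u[1],u[0]])
for n,bs,lo,hi in(("red",(300,172,330,200),(0,150,60),(6,255,255)),("blue",(292,148,314,170),(100,150,60),(125,255,255))):
    for q in blobs(S,lo,hi,bs): print(n,q[0],q[1])
E
```

```text
[ 334.35674139 -523.18358921  258.30933261] [-0.16476356 -0.22595176  0.2938658 ] [0.08969577 0.00976857 0.0132831 ]
[337.8 245.9] [327 237  23  19 362]
[417.2 181.7] [409 174  17  16 214]
[ 541.9 -312.    80. ] pad-frame -0.949176191772118 -0.3706914613962873
red [315.6 187.4] [311 185  10   6  47]
blue [304.  151.6] [301 150   8   4  28]
```

View pics/a11.png

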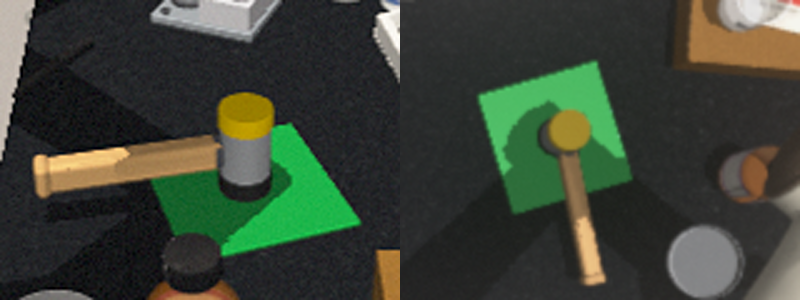

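Both views show the mallet upright on the pad, with its head about 1 mm from the centre. The red cap is down, the blue cap is unchanged, and the arm is clear.

```bash
python3 -c "
from bench import arm
print(arm.job_done())"
```

```text
the job is handed in; nothing more can be done
None
```

I drove the red pin home with the mallet's black face, stood the mallet back on the green pad, let go, moved the arm clear, and handed the job in at about 17 s. No verdict was given.

- **Red pin:** in the side view the cap dropped about 5 px, roughly 14 mm. It also stopped moving at about 18 N, so it should be home. The gripper was never near the pin.
- **Blue pin:** its cap sits at the same pixels as at the start (304, 151.6), so it is still up. Triangulating it at the start gave 61.1 mm instead of the stated 64 mm; I put this down to a cap only a few pixels wide in that view.
- **Mallet:** it stands upright with the head's axis about 1 mm from the pad's centre. While I pressed the pin, it tilted a few degrees in the grip, and it settled flat once released.
- **Robot:** the gripper is open and the arm is clear, with the measured force near zero.

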